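Fetch a filter element from the gravity rack behind two cartons

TASK

A customer wants one filter element. First move the two cartons that stand in front of the sloped rack onto the black side mat; then lift the end filter (the one against the red stop) out of the rack, so that the next one rolls down to the stop, and lay it lengthwise in the red V-shaped cradle, midway along it. Only then put both cartons back in front of the rack, each centred and square on the pad of its own colour (they may have been standing on each other's pad); keep the cartons upright, let no filter fall onto the desk, and leave the little jar with the orange cap where it stands.

Things in the scene. Friction and masses are not known exactly. Their poses are not given: they have to be found in the camera images.
- yellow_carton_center (a point): Loose yellow carton with a dark green band, an upright box 44 (its x) by 56 (its y) by 140 mm tall (z), 0.18 to 0.35 kg, stiff; the point is its centre, 70 mm above its underside. At the start it stands on one of the two pads.
- blue_carton_center (a point): Loose blue carton with a white band, same box: 44 (x) by 56 (y) by 140 mm tall (z), 0.18 to 0.35 kg, stiff; the point is its centre, 70 mm above its underside. At the start it stands on one of the two pads.
- yellow_pad: Fixed thin yellow pad on the desk, home of the yellow carton: 72 (x) by 84 (y) by 3 mm, origin at the centre of its underside on the desk (z = 0). A carton put back has its x axis along the pad's x axis (either way round).
- blue_pad: Fixed thin blue pad on the desk, home of the blue carton: 72 (x) by 84 (y) by 3 mm, origin at the centre of its underside on the desk (z = 0). A carton put back has its x axis along the pad's x axis (either way round).
- side_mat: Fixed black rubber mat to one side, 220 (x) by 130 (y) by 3 mm, origin at the centre of its underside on the desk. Room for both cartons side by side along its x axis.
- filter_a_center (a point): The filter element to fetch: loose cylinder, cream pleated paper with green end caps, diameter 50 mm, length 56 mm, 0.1 kg, lying with its axis (its y) across the rack, against the red stop. The point is its centre. Its flat end caps stand 6 mm proud of the rack floor (44 mm wide) on both sides and are free to be pinched from above.
- filter_b_center (a point): The next filter element, the same kind, lying behind filter a on the slope and touching it; it rolls down to the stop by itself when filter a is lifted out. A third one, not listed, lies behind it. The point is its centre.
- track_seat (a point): Fixed steel track that slopes 12 degrees up along its x axis, away from the red stop at its low end. The point is 52 mm above the desk, where the centre of a filter lies when it rests against the stop; y runs across the track, along the filters' axes. Side walls (64 mm apart inside) begin 33 mm up the slope from this point. The two pads lie about 35 mm towards -x and 80 mm to either side (y) of it.
- cradle_seat (a point): Fixed red V-shaped cradle, open at both ends: two plates sloping up at 30 degrees to either side along its x axis, 76 mm over the tops and 33 mm high, on a 110 (x) by 44 (y) by 6 mm base; the groove runs along its y axis and the plates are 44 mm long in y (a filter's ends stand out). The point is the centre of a filter lying in the groove, 41 mm above the desk.
- jar: Small round jar with an orange cap, 48 mm in diameter, 70 mm tall, origin at the centre of its underside; loose, not to be disturbed.
Things that resemble listed ones, but are neither listed nor needed, are in the scene too. Leave any pink look-alike of the part that bears cradle_seat alone.

How it is judged:
By the outcome, as a careful person would: the job done as asked, in the order asked, and still so for the second after the job is handed in, with the robot touching nothing.
It also fails if it takes over 138 s, if anything falls off the work surface, if the arm or the gripper's body presses on something with over 40 N, if the wrist force passes 120 N, or if a joint passes its speed limit or range.

ROBOT

A 7-joint arm with a two-finger parallel gripper is mounted at the origin on the work surface. World frame = base frame: x ahead of the robot, y to its left, z up, the work surface at z = 0. Lengths are in m, angles in rad, forces in N, time in s.
With the tool pointing down it reaches from about 0.4 to 0.85 m from the base axis. Payload 10.4 kg.
Tool frame: the origin (TCP) lies between the finger pads; the fingertips stand 22 mm ahead of it and the grasp point (between the pads) lies 3 mm ahead of it; z points along the fingers, y is the line along which they close (so a half turn about z gives the same grasp; the last joint's range is limited). The gripper opens to 85 mm and grips with 20 to 120 N. Pads are 22 mm wide; open, the fingers measure 114 mm over their backs; the gripper's body (76 mm by 85 mm) begins 54 mm behind the grasp point. The pads swing forward as they close: fully open they stand 13 mm farther back than shut.
Start: joints at [1.13, 0.332, -0.065, 1.46, 0.022, 1.35, -0.088], TCP at [0.254, -0.571, 0.253] pointing down, gripper open.
Joint ranges: [-2.6, 2.6], [-0.5, 2.12], [-1.47, 1.34], [0.16, 2.42], [-1.27, 4.41], [0.06, 2.06], [-2.6, 2.6]. Speed limits (rad/s): [2.22, 2.22, 2.79, 2.79, 3.14, 3.14, 3.14].

INTERFACE

Orientations are given as a unit quaternion [x, y, z, w].
In Python, from workcell import manip, camera, ticket, boxes_of, outline_of gives the robot as it stands.
- The arm moves only by the tool carry_out, never from a script. Its argument "deltas" is a list of rows, each a list of 5 numbers: the shift along the tool's x, y, z as a fraction of full scale, then the turn about the tool's z as a fraction of full scale, then the opening, from -1 (shut) to 1 (fully open), so that 0 is half open. In form: [[tx, ty, tz, spin, gripper], ...]. A call has 1 to 20 rows; each row is the pose to reach, as a shift and turn from the pose commanded when the call began, along the tool's axes at that moment; what a row does not reach only later rows make up. Full scale, the value 1, is 150 mm for a shift and 30 degrees for a turn. A row lasts 1/8 s, in which the tool goes at most 62.5 mm and 10.7 degrees, less where a joint would pass 70% of its speed; a pose out of reach is approached as far as the arm can. A call with a number of a shift or a turn outside -1 to 1 is refused whole. A call with a gripper value outside its range is refused whole. The fingers move at their own pace and stop on an object; "force" is the grip in N (left out, the last holds). Time passes only in rows, so rows that repeat a pose let the fingers close. It gives the time, the measured TCP pose, the force, the opening and the grip force at its end, in the units of the state.
- manip.get_obs(): the state, without advancing time (a new reading comes with each control period).
- camera(name): name is "scene" or "top" or "wrist"; returns a dict with "img" (400x640x3 uint8, red, green, blue), "depth" (400x640 float32, m along the optical axis (not along the pixel's ray), 0 where there is no reading), "vertical_fov" (degrees; the focal length in pixels is half the picture's height over the tangent of half this angle, whatever the lens; pixels are square), "cx", "cy" (the principal point, pixels), "R" (3x3) and "t" (3): a world point X has camera coordinates R X + t. Camera axes: x right, y down, z forward; pixel columns grow to the right and rows downward; lengths in m; the calibration is good to about 2 mm. A picture is of the moment at which its call begins.
- ticket.hand_in(): hands the job in; it is judged then, once.
Trained networks look in a picture, given as the dict that the camera call returned (one of the last four; its "shot" number tells which), for a name from the list of things; names that differ only in an ending like _2 or _b are one class to them, and where a whole thing is asked for, a point or a joint stands for the part that bears it (a point fixed in the world has none). Each returns a list of dicts, best first, with "conf" (0 to 1); they miss things now and then, are a little off and sometimes report something else, mostly with a low value. They report only what shows in the picture. A call takes as long as a camera call. They do not tell look-alikes from the thing itself.
- boxes_of(query, picture): "position" ([x, y, z] in m, in world coordinates, good to about 4 mm: the middle of the surface that is visible of it).
- outline_of(query, picture): "region" (400x640 bool, what is visible of it).
The state is a dict: "clock": time; "joint_pos": joint angles; "joint_velocities": joint speeds; "tau": joint torques, N m; "position": TCP position; "ee_rot": TCP orientation; "ft_force": force on the tool from outside, world axes, zero at the start; "torque": the same for the moment, N m; "grip_width": opening from 0.0 (shut) to 1.0 (fully open); "grasp_force": force on a finger pad.
Only numpy, scipy, OpenCV 4.12 (cv2) and the standard library are available. Lean on these libraries where they do the work, as an engineer would, in place of code of your own. Each camera call takes 0.05 s, during which the arm holds its last target. There are 200 camera calls.

## Working session

There is one attempt and no reset: what is moved stays moved. The work goes in short steps, Python scripts to look and compute and a tool call to move; the robot and the scene stay as the last step left them, time stands still between calls to the robot, and variables do not carry over. Pictures are saved under pics/ and viewed, at most 14 in all, crops included, and the job is handed in when it is done.

Besides the shell and the picture viewer there is one more tool, called after "Request:" by a JSON object that holds its "op" and its "data", one argument or row to a line. carry_out: Moves the arm, as the interface text tells. Its arguments: {"type":"object","properties":{"deltas":{"type":"array","items":{"type":"array","items":{"type":"number"}}},"force":{"type":"number"}},"required":["deltas"]}

```bash
mkdir -p pics; ls; cat > h.py <<'E'
import numpy as np, cv2
from workcell import manip, camera, ticket, boxes_of, outline_of
def K(p): 
    f=200/np.tan(np.radians(p["vertical_fov"])/2); return f,p["cx"],p["cy"]
def cloud(p):
    f,cx,cy=K(p); v,u=np.mgrid[0:400,0:640]; d=p["depth"]
    c=np.stack([(u-cx)/f*d,(v-cy)/f*d,d],-1)
    return (c-p["t"])@np.array(p["R"])
def save(p,n): cv2.imwrite("pics/"+n,cv2.cvtColor(p["img"],cv2.COLOR_RGB2BGR))
E
python3 - <<'E'
from h import *
o=manip.get_obs(); print(o["clock"],o["position"],o["ee_rot"],o["grip_width"])
s=camera("scene");t=camera("top")
im=np.vstack([s["img"],t["img"]]); 
save(s,"s0.png");save(t,"t0.png")
for n in ["yellow_carton_center","blue_carton_center","yellow_pad","blue_pad","side_mat","filter_a_center","track_seat","cradle_seat","jar"]:
  for nm,p in(("s",s),("t",t)):
    f,cx,cy=K(p)
    for b in boxes_of(n,p):
      c=np.array(p["R"])@b["position"]+p["t"]
      print(n,nm,np.round(b["position"],3),round(b["conf"],2),"px",np.round([c[0]/c[2]*f+cx,c[1]/c[2]*f+cy]))
E
```

```text
pics
0.0 [ 0.25342686 -0.57093035  0.25251866] [ 9.78262509e-01  2.07369111e-01 -1.77152901e-04 -6.95481258e-04] 1.0029512276680081
yellow_carton_center s [ 0.591 -0.084  0.12 ] 0.79 px [347. 228.]
yellow_carton_center t [ 0.564 -0.075  0.14 ] 0.75 px [311. 139.]
blue_carton_center s [0.56  0.078 0.118] 0.8 px [405. 192.]
blue_carton_center t [0.538 0.079 0.142] 0.66 px [242. 152.]
yellow_pad s [0.571 0.087 0.005] 0.64 px [401. 217.]
yellow_pad t [0.531 0.061 0.002] 0.57 px [259. 167.]
blue_pad s [ 0.597 -0.104 -0.001] 0.54 px [337. 254.]
blue_pad t [ 0.558 -0.094  0.005] 0.85 px [321. 155.]
side_mat s [0.511 0.278 0.003] 0.88 px [452. 174.]
side_mat t [ 0.5    0.278 -0.   ] 0.87 px [173. 181.]
filter_a_center s [0.6   0.008 0.072] 0.62 px [383. 226.]
filter_a_center s [ 0.409 -0.002  0.056] 0.39 px [344. 168.]
filter_a_center s [0.512 0.281 0.005] 0.34 px [454. 174.]
filter_a_center t [0.59  0.007 0.072] 0.9 px [278. 136.]
track_seat s [0.735 0.008 0.061] 0.94 px [411. 279.]
track_seat t [0.732 0.02  0.06 ] 0.84 px [273.  81.]
cradle_seat s [ 0.717 -0.126  0.016] 0.8 px [351. 301.]
cradle_seat s [ 0.495 -0.258  0.019] 0.67 px [262. 238.]
cradle_seat s [ 0.412 -0.516  0.018] 0.67 px [149. 247.]
cradle_seat s [ 0.187 -0.334  0.022] 0.59 px [199. 151.]
cradle_seat t [ 0.48  -0.26   0.024] 0.94 px [390. 183.]
cradle_seat t [ 0.706 -0.122  0.019] 0.78 px [331.  95.]
cradle_seat t [ 0.404 -0.507  0.018] 0.74 px [492. 212.]
cradle_seat t [ 0.175 -0.335  0.02 ] 0.66 px [426. 310.]
jar s [ 0.41  -0.006  0.058] 0.79 px [343. 168.]
jar t [ 0.394 -0.006  0.068] 0.59 px [284. 219.]
```

View pics/s0.png

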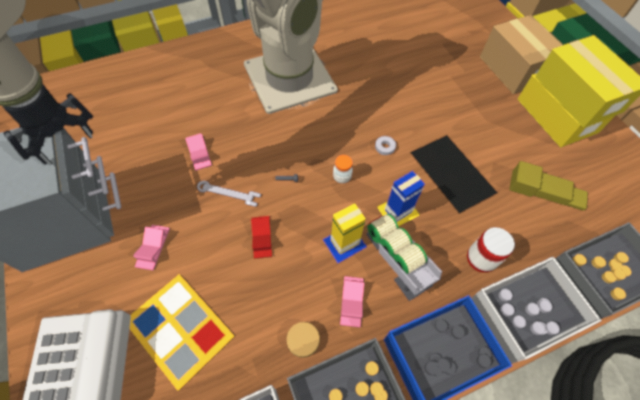

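View pics/t0.png

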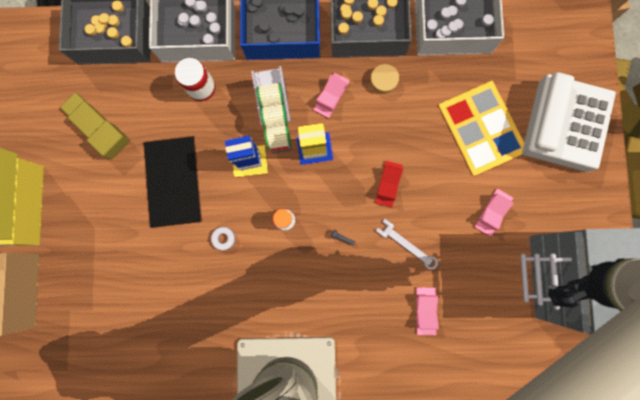

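The top view shows the red cradle at (389,183). The pink look-alikes are at (331,95), (494,211) and (427,311). Yellow carton (312,142) stands on the blue pad and blue carton (242,152) on the yellow pad. The mat is at (172,181), the jar at (284,219), and filter a is the low end of the rack at about (277,137). I choose the red cradle.

```bash
cat >> h.py <<'E'
def rect(P):
    (c,s,a)=cv2.minAreaRect((P[:,:2]*1000).astype(np.float32)); return np.round(c,1),np.round(s,1),round(a,1)
E
python3 - <<'E'
from h import *
t=camera("top"); s=camera("scene")
big=cv2.resize(t["img"][50:240,130:430],None,fx=2.6,fy=2.6,interpolation=cv2.INTER_CUBIC)
cv2.imwrite("pics/crop.png",big[...,::-1])
for nm,p in(("t",t),("s",s)):
  X=cloud(p); hsv=cv2.cvtColor(p["img"],cv2.COLOR_RGB2HSV); H,S,V=[hsv[...,i].astype(int) for i in range(3)]
  def go(n,m):
    m=cv2.morphologyEx((m&(p["depth"]>0)).astype(np.uint8),cv2.MORPH_OPEN,np.ones((2,2)))
    k,l,st,_=cv2.connectedComponentsWithStats(m); i=1+np.argmax(st[1:,4]); P=X[l==i]; print(nm,n,len(P),rect(P),"z",np.round(np.percentile(P[:,2],[5,50,95]),3)); return P
  def near(x,y,r): return np.hypot(X[...,0]-x,X[...,1]-y)<r
  Z=X[...,2]
  go("ytop",near(.56,-.08,.07)&(Z>.128)); go("btop",near(.545,.079,.07)&(Z>.128))
  yel=(H>20)&(H<35)&(S>120)&(V>90); blu=(H>105)&(H<130)&(S>120)
  go("ypad",near(.545,.075,.09)&yel&(Z<.012)); go("bpad",near(.57,-.09,.09)&blu&(Z<.012))
  go("mat",near(.5,.278,.16)&(V<60)&(Z<.01))
  red=((H<8)|(H>172))&(S>150)
  go("cradle",near(.48,-.26,.09)&red&(Z>.004))
  for r in outline_of("cradle_seat",p):
    P=X[r["region"]&(p["depth"]>0)]; 
    if np.hypot(*(P[:,:2].mean(0)-[.48,-.26]))<.05: print(nm,"cr outline",rect(P))
  go("redstop",near(.58,.0,.09)&red&(Z>.004))
  go("track",(near(.6,.01,.06)|near(.7,.02,.1))&(Z>.02)&~yel&~blu&(np.abs(X[...,1]-.01-.08*(X[...,0]-.6))<.05))
  go("jar",near(.4,-.006,.05)&(Z>.055))
  # filters crest
  F=near(.65,.01,.09)&(Z>.06)&(np.abs(X[...,1]-.01)<.045)
  go("filters",F)
E
```

```text
t ytop 524 (array([470.5, -80.2]), array([324. ,  58.7]), 1.1) z [0.123 0.143 0.146]
t btop 540 (array([431.4,   7.3]), array([336.4,  66.3]), 33.3) z [0.125 0.143 0.146]
t ypad 357 (array([423.3,  12.9]), array([324.3, 101.5]), 30.3) z [-0.002  0.003  0.006]
t bpad 275 (array([457.8, -94.7]), array([299.6,  81.6]), 7.2) z [-0.     0.003  0.007]
t mat 4167 (array([469.3, 115.9]), array([505.6, 237.1]), 80.1) z [-0.     0.003  0.007]
t cradle 771 (array([ 409.2, -218.4]), array([ 70.1, 282.5]), 57.4) z [0.001 0.019 0.033]
t cr outline (array([ 481.9, -260.2]), array([ 43.8, 111. ]), 73.8)
t redstop 16 (array([443.4, -56.2]), array([291. ,  16.6]), 26.1) z [0.005 0.029 0.325]
t track 2227 (array([542.7, -12.4]), array([501.2,  85.5]), 13.6) z [0.038 0.075 0.097]
t jar 270 (array([365.4, -54.5]), array([156.8,  41.5]), 60.8) z [0.045 0.07  0.073]
t filters 1503 (array([509. , -21.7]), array([433.6,  72. ]), 15.1) z [0.058 0.08  0.097]
s ytop 559 (array([ 693.9, -167. ]), array([ 67.8, 505.5]), 50.9) z [0.125 0.143 0.146]
s btop 498 (array([682.3, -68.4]), array([ 63.3, 648.6]), 39.1) z [0.125 0.143 0.146]
s ypad 139 (array([583.5, 102.3]), array([18.9, 67.1]), 15.4) z [-0.001  0.003  0.006]
s bpad 286 (array([ 724.3, -201.5]), array([100.5, 410.8]), 48.5) z [0.    0.003 0.006]
s mat 2925 (array([636.8,   7.7]), array([234.2, 791. ]), 25.3) z [0.    0.003 0.006]
s cradle 746 (array([ 669.5, -288.3]), array([ 55.1, 481.3]), 80.7) z [0.002 0.019 0.032]
s cr outline (array([ 481.9, -260. ]), array([ 46.3, 116.8]), 73.8)Traceback (most recent call last):
  File "<stdin>", line 21, in <module>
  File "<stdin>", line 9, in go
    return _wrapfunc(a, 'argmax', axis=axis, out=out, **kwds)
    return bound(*args, **kwds)
ValueError: attempt to get argmax of an empty sequence
```

View pics/crop.png

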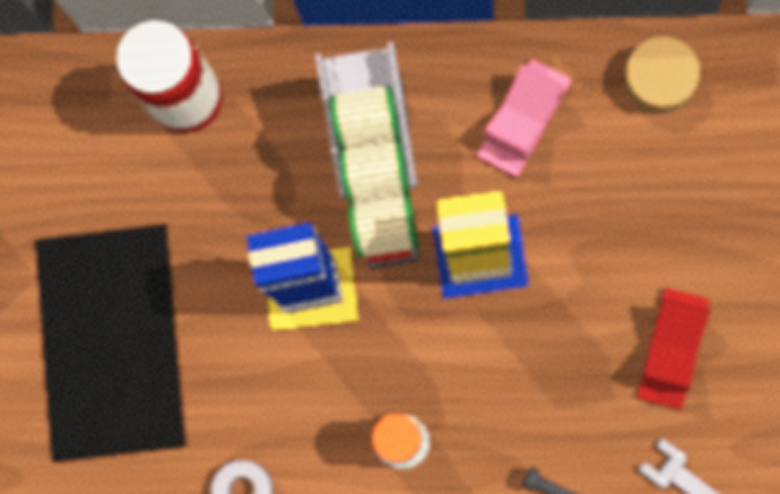

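```bash
cat > m.py <<'E'
from h import *
t=camera("top"); s=camera("scene")
for nm,p in(("t",t),("s",s)):
  X=cloud(p); hsv=cv2.cvtColor(p["img"],cv2.COLOR_RGB2HSV); H,S,V=[hsv[...,i].astype(int) for i in range(3)]
  def go(n,m):
    m=(m&(p["depth"]>0)).astype(np.uint8)
    k,l,st,_=cv2.connectedComponentsWithStats(m,connectivity=4)
    if k<2: return print(nm,n,"none")
    i=1+np.argmax(st[1:,4]); P=X[l==i]; print(nm,n,len(P),rect(P),"z",np.round(np.percentile(P[:,2],[5,50,95]),3)); return P
  def near(x,y,r): return np.hypot(X[...,0]-x,X[...,1]-y)<r
  Z=X[...,2]
  go("ytop",near(.56,-.08,.07)&(Z>.135)); go("btop",near(.545,.079,.07)&(Z>.135))
  yel=(H>20)&(H<35)&(S>120)&(V>90); blu=(H>105)&(H<130)&(S>120)
  go("ypad",near(.545,.075,.09)&yel&(Z<.012)); go("bpad",near(.57,-.09,.09)&blu&(Z<.012))
  go("mat",near(.5,.278,.16)&(V<60)&(Z<.01))
  red=((H<8)|(H>172))&(S>150)
  go("cradle",near(.48,-.26,.09)&red&(Z>.004))
  go("redstop",near(.58,.0,.06)&red&(Z>.004))
  go("track",near(.73,.02,.06)&(Z>.03))
  go("jar",near(.4,-.006,.05)&(Z>.055))
  go("filters",near(.65,.01,.09)&(Z>.06)&(np.abs(X[...,1]-.01)<.045))
  g=go("green",near(.62,.01,.09)&(H>45)&(H<90)&(S>80)&(Z>.02))
E
python3 m.py
```

```text
t ytop 507 (array([574.5, -76.3]), array([45.9, 55.8]), 7.3) z [0.14  0.143 0.147]
t btop 510 (array([549.5,  85.7]), array([45.7, 56.2]), 11.3) z [0.14  0.143 0.146]
t ypad 360 (array([546.5,  87.8]), array([70.4, 86.5]), 7.6) z [-0.001  0.003  0.007]
t bpad 286 (array([575. , -77.8]), array([69.1, 81.7]), 7.4) z [-0.     0.003  0.007]
t mat 4176 (array([500.8, 281.3]), array([216.5, 126.8]), 5.4) z [-0.001  0.003  0.007]
t cradle 773 (array([ 481.3, -260.2]), array([ 47.5, 110. ]), 76.4) z [0.005 0.02  0.033]
t redstop 31 (array([567.2,  10.1]), array([44.4, 11.2]), 82.7) z [0.045 0.048 0.052]
t track 937 (array([714.1,  26.3]), array([90.2, 70.3]), 8.3) z [0.053 0.077 0.098]
t jar 271 (array([396.2,  -3. ]), array([40.9, 42.3]), 86.7) z [0.067 0.07  0.074]
t filters 1519 (array([643.3,  19.8]), array([148.4,  63.8]), 8.1) z [0.065 0.081 0.097]
t green 130 (array([641.3,  -9.5]), array([134.9,   5.5]), 8.1) z [0.067 0.083 0.098]
s ytop 513 (array([577. , -75.9]), array([44.6, 56.8]), 8.0) z [0.139 0.143 0.146]
s btop 456 (array([553. ,  86.5]), array([45. , 57.9]), 10.2) z [0.138 0.143 0.146]
s ypad 140 (array([580.6, 101.1]), array([19.8, 70.1]), 14.9) z [-0.     0.003  0.006]
s bpad 288 (array([579.5, -76.8]), array([67.9, 81.2]), 6.7) z [0.    0.003 0.006]
s mat 2919 (array([503.1, 281.7]), array([214.2, 126.6]), 4.9) z [0.001 0.003 0.006]
s cradle 756 (array([ 484.7, -259.7]), array([ 44.2, 111.9]), 73.9) z [0.005 0.02  0.033]
s redstop none
s track 1528 (array([716.3,  26.5]), array([93. , 71.9]), 8.3) z [0.052 0.074 0.098]
s jar 229 (array([400.7,  -1.3]), array([41.3, 43.4]), 36.5) z [0.059 0.07  0.073]
s filters 1807 (array([654.4,  17.5]), array([160.3,  70.8]), 8.0) z [0.064 0.081 0.097]
s green 356 (array([645.1,  -9. ]), array([130.7,   8.2]), 7.6) z [0.04  0.075 0.097]
```

```bash
cat > plan.py <<'E'
# usage: plan.py x y z yaw(tool x, deg) [max mm per row]: prints the calls from the measured pose
import sys; from h import *
x,y,z,yaw=map(float,sys.argv[1:5]); step=float(sys.argv[5]) if len(sys.argv)>5 else 62
o=manip.get_obs(); p=np.array(o["position"]); q=o["ee_rot"]; a=np.degrees(2*np.arctan2(q[1],q[0]))
print("now",np.round(p,4),"yaw",round(a,2),"t",o["clock"],"w",round(o["grip_width"],3))
g=np.array([x,y,z]); d=(yaw-a+180)%360-180
def shift(v,a): c,s=np.cos(np.radians(a)),np.sin(np.radians(a)); return np.array([c*v[0]+s*v[1],s*v[0]-c*v[1],-v[2]])/.15
for _ in range(12):
    v=g-p; t=shift(v,a); k=1/max(1,abs(t).max()); r=np.clip(d,-30,30)
    n=int(np.ceil(max(np.linalg.norm(v)*k*1000/step,abs(r)/10.5)))+1
    print(np.round(t*k,3).tolist(),"spin",round(-r/30,3),"rows",n)
    p=p+v*k; a+=r; d-=r
    if np.linalg.norm(g-p)<1e-4 and abs(d)<.01: break
E
python3 plan.py .551 .086 .253 97.6
```

```text
now [ 0.2536 -0.5712  0.2533] yaw 23.94 t 1.3 w 1.0
[1.0, -0.891, 0.001] spin -1.0 rows 5
[1.0, -0.207, 0.0] spin -1.0 rows 4
[1.0, 0.33, 0.0] spin -0.455 rows 4
[1.0, 0.624, 0.001] spin -0.0 rows 4
[0.184, 0.115, 0.0] spin -0.0 rows 2
```

Request:
{"op": "carry_out", "data": {
  "deltas": [
    [1,-0.89,0,-1,1],
    [1,-0.89,0,-1,1],
    [1,-0.89,0,-1,1],
    [1,-0.89,0,-1,1],
    [1,-0.89,0,-1,1]
  ],
  "force": 50
}}

```text
clock: 1.92
position: [0.3367, -0.3883, 0.2537]
ee_rot: [0.891, 0.454, -0.0, 0.0]
ft_force: [-0.6, -0.7, -0.1]
grip_width: 1.0
grasp_force: 0.0
```

Request:
{"op": "carry_out", "data": {
  "deltas": [
    [1,-0.207,0,-1,1],
    [1,-0.207,0,-1,1],
    [1,-0.207,0,-1,1],
    [1,-0.207,0,-1,1],
    [1,-0.207,0,-1,1]
  ]
}}

```text
clock: 2.55
position: [0.399, -0.251, 0.2532]
ee_rot: [0.745, 0.667, -0.0, -0.0]
ft_force: [0.5, -0.3, 0.5]
grip_width: 0.995
grasp_force: 0.0
```

Request:
{"op": "carry_out", "data": {
  "deltas": [
    [1,0.33,0,-0.455,1],
    [1,0.33,0,-0.455,1],
    [1,0.33,0,-0.455,1],
    [1,0.33,0,-0.455,1],
    [1,0.33,0,-0.455,1]
  ]
}}

```text
clock: 3.18
position: [0.4644, -0.1071, 0.2531]
ee_rot: [0.66, 0.751, -0.0, -0.0]
ft_force: [-0.9, -0.5, -0.9]
grip_width: 0.997
grasp_force: 0.0
```

```bash
python3 plan.py .551 .086 .253 97.6; python3 - <<'E'
from h import *
w=camera("wrist"); save(w,"w1.png")
for n in ["yellow_carton_center","filter_a_center"]:
  for b in boxes_of(n,w): print(n,np.round(b["position"],4),round(b["conf"],2))
E
```

```text
now [ 0.4644 -0.1071  0.2531] yaw 97.36 t 3.175 w 0.997
[1.0, 0.613, 0.0] spin -0.008 rows 4
[0.202, 0.125, 0.0] spin -0.0 rows 2
yellow_carton_center [ 0.5617 -0.0727  0.1447] 0.65
filter_a_center [0.5903 0.0132 0.0748] 0.66
```

Request:
{"op": "carry_out", "data": {
  "deltas": [
    [0.6,0.37,0,-0.01,1],
    [1,0.613,0,-0.01,1],
    [1,0.613,0,-0.01,1],
    [1,0.613,0,-0.01,1],
    [1,0.613,0,-0.01,1]
  ]
}}

```text
clock: 3.95
position: [0.5361, 0.0545, 0.253]
ee_rot: [0.657, 0.754, -0.0, -0.0]
ft_force: [0.3, -0.3, -0.1]
grip_width: 0.999
grasp_force: 0.0
```

Request:
{"op": "carry_out", "data": {
  "deltas": [
    [0.2,0.125,0,0,1],
    [0.2,0.125,0.4,0,1],
    [0.2,0.125,0.7,0,1],
    [0.2,0.125,0.9,0,1],
    [0.2,0.125,0.9,0,1]
  ]
}}

```text
clock: 4.58
position: [0.5493, 0.0857, 0.1165]
ee_rot: [0.658, 0.753, -0.002, -0.001]
ft_force: [-0.4, -0.3, -0.2]
grip_width: 0.998
grasp_force: 0.0
```

```bash
python3 plan.py .551 .086 .118 97.6; python3 - <<'E'
from h import *
w=camera("scene"); X=cloud(w);save(w,"w2.png")
cv2.imwrite("pics/c2.png",cv2.resize(w["img"][80:320,280:520],None,fx=2.4,fy=2.4)[...,::-1])
E
```

```text
now [0.5493 0.0857 0.1165] yaw 97.73 t 4.575 w 0.998
[0.0, 0.012, -0.01] spin 0.004 rows 2
```

View pics/c2.png

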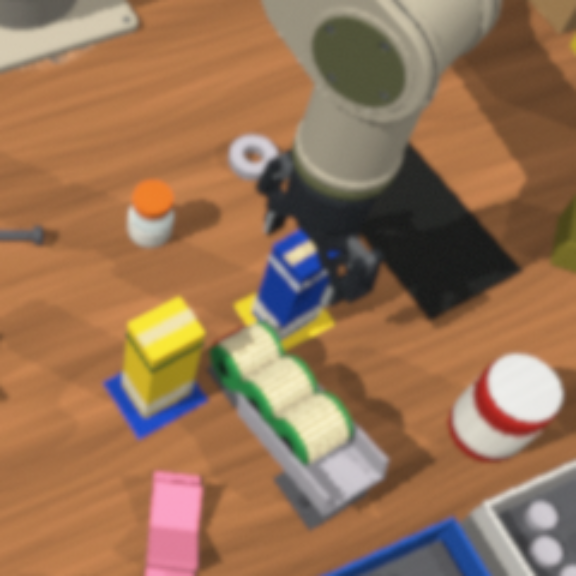

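The crop shows the fingers on either side of the blue carton at (295,270), clear of the rack. I'll close and lift.

Request:
{"op": "carry_out", "data": {
  "deltas": [
    [0,0,0,0,-1],
    [0,0,0,0,-1],
    [0,0,0,0,-1],
    [0,0,0,0,-1],
    [0,0,0,0,-1],
    [0,0,0,0,-1]
  ],
  "force": 50
}}

```text
clock: 5.38
position: [0.5514, 0.0882, 0.1198]
ee_rot: [0.657, 0.754, 0.001, 0.001]
ft_force: [-1.6, -0.3, 7.0]
grip_width: 0.516
grasp_force: 49.8
```

```bash
python3 plan.py .551 .086 .258 97.6 30;python3 - <<'E'
from h import *
o=manip.get_obs();print(o["grip_width"],o["grasp_force"])
E
```

```text
now [0.5514 0.0882 0.1198] yaw 97.88 t 5.375 w 0.516
[-0.014, -0.004, -0.922] spin 0.009 rows 6
0.5157577421071776 49.802576440852135
```

Request:
{"op": "carry_out", "data": {
  "deltas": [
    [0,0,-0.2,0,-1],
    [0.05,0.01,-0.35,0,-1],
    [0.25,0.04,-0.35,0,-1],
    [0.5,0.08,-0.35,0,-1],
    [0.75,0.12,-0.35,0,-1],
    [1,0.165,-0.35,0,-1],
    [1,0.165,-0.35,0,-1]
  ]
}}

```text
clock: 6.25
position: [0.5533, 0.244, 0.1712]
ee_rot: [0.655, 0.756, 0.001, -0.001]
ft_force: [-0.1, -0.3, -1.7]
grip_width: 0.517
grasp_force: 50.8
```

```bash
python3 plan.py .557 .2865 .119 97.6 30
```

```text
now [0.5533 0.244  0.1712] yaw 98.19 t 6.25 w 0.517
[0.277, 0.065, 0.348] spin 0.02 rows 4
```

Request:
{"op": "carry_out", "data": {
  "deltas": [
    [0.15,0.03,0,0,-1],
    [0.28,0.06,0,0,-1],
    [0.28,0.06,0.15,0,-1],
    [0.28,0.06,0.28,0,-1],
    [0.28,0.06,0.33,0,-1],
    [0.28,0.06,0.345,0,-1],
    [0.28,0.06,0.345,0,-1]
  ]
}}

```text
clock: 7.12
position: [0.558, 0.2829, 0.1198]
ee_rot: [0.657, 0.754, 0.0, 0.0]
ft_force: [-2.0, -1.0, 3.5]
grip_width: 0.513
grasp_force: 51.1
```

```bash
python3 plan.py .557 .2865 .119 97.6 30;python3 - <<'E'
from h import *
o=manip.get_obs();print(o["ft_force"])
p=camera("scene");X=cloud(p); m=(np.hypot(X[...,0]-.55,X[...,1]-.27)<.06)&(p["depth"]>0)
f=p["img"].astype(int); b=m&(f[...,2]>f[...,0]+40)&(X[...,2]<.08); print(np.percentile(X[b][:,2],[1,5,20]))
E
```

```text
now [0.558  0.2829 0.1198] yaw 97.86 t 7.125 w 0.513
[0.025, -0.003, 0.005] spin 0.009 rows 2
[-1.95841527 -1.00799689  3.48684534]
[0.00164052 0.00387315 0.04158127]
```

Request:
{"op": "carry_out", "data": {
  "deltas": [
    [0,0,0,0,0.3],
    [0,0,0,0,1],
    [0,0,0,0,1],
    [0,0,-0.3,0,1],
    [0,0,-0.6,0,1],
    [-0.4,-0.03,-0.6,0,1],
    [-0.8,-0.07,-0.6,0,1],
    [-1,-0.08,-0.6,0,1],
    [-1,-0.08,-0.6,0,1]
  ]
}}

```text
clock: 8.3
position: [0.5671, 0.1294, 0.209]
ee_rot: [0.659, 0.752, -0.0, 0.001]
ft_force: [0.1, 1.4, 0.7]
grip_width: 1.0
grasp_force: 0.0
```

Request:
{"op": "carry_out", "data": {
  "deltas": [
    [-0.4,-0.03,0,0,1],
    [-0.8,-0.07,0,0,1],
    [-1,-0.08,0,0,1],
    [-1,-0.08,0,0,1]
  ]
}}

```text
clock: 8.8
position: [0.5753, -0.0193, 0.2089]
ee_rot: [0.658, 0.753, -0.0, 0.0]
ft_force: [-0.6, 0.6, -0.4]
grip_width: 1.001
grasp_force: 0.0
```

```bash
python3 plan.py .576 -.076 .119 97.6 50
```

```text
now [ 0.5753 -0.0193  0.2089] yaw 97.7 t 8.8 w 1.001
[-0.375, -0.046, 0.599] spin 0.003 rows 4
```

Request:
{"op": "carry_out", "data": {
  "deltas": [
    [-0.375,-0.046,0,0,1],
    [-0.375,-0.046,0,0,1],
    [-0.375,-0.046,0.3,0,1],
    [-0.375,-0.046,0.6,0,1],
    [-0.375,-0.046,0.6,0,1],
    [-0.375,-0.046,0.6,0,-1],
    [-0.375,-0.046,0.6,0,-1],
    [-0.375,-0.046,0.6,0,-1],
    [-0.375,-0.046,0.6,0,-1],
    [-0.375,-0.046,0.6,0,-1],
    [-0.375,-0.046,0.6,0,-1]
  ]
}}

```text
clock: 10.18
position: [0.5768, -0.0739, 0.1211]
ee_rot: [0.657, 0.754, 0.001, 0.001]
ft_force: [-3.1, 0.1, 7.7]
grip_width: 0.509
grasp_force: 49.8
```

```bash
python3 plan.py .447 .2765 .259 97.6 40
```

```text
now [ 0.5768 -0.0739  0.1211] yaw 97.88 t 10.175 w 0.509
[1.0, -0.221, -0.378] spin 0.009 rows 6
[1.0, -0.226, -0.378] spin -0.0 rows 6
[0.431, -0.097, -0.163] spin -0.0 rows 3
```

Request:
{"op": "carry_out", "data": {
  "deltas": [
    [0,0,-0.15,0,-1],
    [0,0,-0.45,0,-1],
    [0,0,-0.75,0,-1],
    [0.1,-0.02,-0.93,0,-1],
    [0.3,-0.067,-0.93,0,-1],
    [0.6,-0.135,-0.93,0,-1],
    [0.85,-0.19,-0.93,0,-1],
    [1,-0.224,-0.93,0,-1],
    [1,-0.224,-0.93,0,-1]
  ]
}}

```text
clock: 11.3
position: [0.5215, 0.0721, 0.2595]
ee_rot: [0.655, 0.755, 0.0, 0.001]
ft_force: [0.7, -0.9, -2.6]
grip_width: 0.505
grasp_force: 51.6
```

Request:
{"op": "carry_out", "data": {
  "deltas": [
    [0.15,-0.034,0,0,-1],
    [0.4,-0.09,0,0,-1],
    [0.7,-0.157,0,0,-1],
    [0.9,-0.2,0,0,-1],
    [1,-0.224,0,0,-1],
    [1,-0.224,0,0,-1]
  ]
}}

```text
clock: 12.05
position: [0.4684, 0.2138, 0.2587]
ee_rot: [0.657, 0.754, 0.0, 0.0]
ft_force: [0.6, -0.5, -1.6]
grip_width: 0.513
grasp_force: 51.7
```

```bash
python3 plan.py .447 .2765 .12 97.6 40
```

```text
now [0.4684 0.2138 0.2587] yaw 97.92 t 12.05 w 0.513
[0.434, -0.084, 0.925] spin 0.011 rows 5
```

Request:
{"op": "carry_out", "data": {
  "deltas": [
    [0.2,-0.04,0,0,-1],
    [0.43,-0.084,0.05,0,-1],
    [0.43,-0.084,0.3,0,-1],
    [0.43,-0.084,0.6,0,-1],
    [0.43,-0.084,0.8,0,-1],
    [0.43,-0.084,0.88,0,-1],
    [0.43,-0.084,0.915,0,-1],
    [0.43,-0.084,0.915,0,-1],
    [0.43,-0.084,0.915,0,-1]
  ]
}}

```text
clock: 13.18
position: [0.4475, 0.2762, 0.1223]
ee_rot: [0.657, 0.754, 0.001, 0.0]
ft_force: [-0.9, -0.1, -2.0]
grip_width: 0.512
grasp_force: 51.7
```

```bash
python3 plan.py .447 .2765 .12 97.6 40; python3 m.py | grep pad
```

```text
now [0.4475 0.2762 0.1223] yaw 97.88 t 13.175 w 0.512
[0.002, -0.003, 0.015] spin 0.009 rows 2
t ypad 955 (array([548.7,  87.8]), array([73.7, 85.7]), 5.3) z [-0.001  0.003  0.007]
t bpad 888 (array([575.8, -77.2]), array([71.4, 82.9]), 7.6) z [-0.     0.003  0.007]
s ypad 733 (array([550.3,  89.3]), array([75.5, 87.9]), 6.2) z [-0.     0.003  0.006]
s bpad 855 (array([579. , -76.5]), array([70.6, 81.8]), 6.9) z [0.001 0.003 0.006]
```

Request:
{"op": "carry_out", "data": {
  "deltas": [
    [0,0,0.012,0,-1],
    [0,0,0.012,0,-0.3],
    [0,0,0.012,0,0.3],
    [0,0,0.012,0,1],
    [0,0,0.012,0,1],
    [0,0,-0.2,0,1],
    [0,0,-0.6,0,1],
    [0,0,-0.7,0,1],
    [0,0,-0.7,0,1]
  ]
}}

```text
clock: 14.4
position: [0.4473, 0.2761, 0.2268]
ee_rot: [0.657, 0.754, 0.001, 0.001]
ft_force: [0.4, 0.4, -0.5]
grip_width: 0.998
grasp_force: 0.0
```

```bash
python3 plan.py .575 .01 .225 7.8
```

```text
now [0.4473 0.2761 0.2268] yaw 97.87 t 14.4 w 0.998
[-1.0, 0.32, 0.006] spin 1.0 rows 4
[-0.617, 0.68, 0.005] spin 1.0 rows 4
[0.0, -0.0, -0.0] spin 1.0 rows 4
[0.0, 0.0, -0.0] spin 0.002 rows 2
```

Request:
{"op": "carry_out", "data": {
  "deltas": [
    [-1,0.32,0,1,1],
    [-1,0.32,0,1,1],
    [-1,0.32,0,1,1],
    [-1,0.32,0,1,1],
    [-1,0.32,0,1,1]
  ]
}}

```text
clock: 15.02
position: [0.5141, 0.1348, 0.225]
ee_rot: [0.829, 0.559, -0.001, -0.001]
ft_force: [0.1, 0.5, 0.2]
grip_width: 1.003
grasp_force: 0.0
```

Request:
{"op": "carry_out", "data": {
  "deltas": [
    [-0.617,0.68,0,1,1],
    [-0.617,0.68,0,1,1],
    [-0.617,0.68,0,1,1],
    [-0.617,0.68,0,1,1],
    [-0.617,0.68,0,1,1]
  ]
}}

```text
clock: 15.65
position: [0.5741, 0.0123, 0.2261]
ee_rot: [0.945, 0.328, -0.0, -0.0]
ft_force: [-0.6, -0.1, 0.2]
grip_width: 0.998
grasp_force: 0.0
```

Request:
{"op": "carry_out", "data": {
  "deltas": [
    [0,0,0,1,1],
    [0,0,0,1,1],
    [0,0,0,1,1],
    [0,0,0,1,1],
    [0,0,0,1,1]
  ]
}}

```text
clock: 16.27
position: [0.5745, 0.0108, 0.2264]
ee_rot: [0.997, 0.072, 0.0, 0.0]
ft_force: [0.1, 0.8, 0.2]
grip_width: 1.0
grasp_force: 0.0
```

```bash
python3 plan.py .598 .01 .06 7.8; cat > f.py <<'E'
from h import *
for nm in("wrist","top","scene"):
  p=camera(nm); X=cloud(p); hsv=cv2.cvtColor(p["img"],cv2.COLOR_RGB2HSV); H,S,V=[hsv[...,i].astype(int) for i in range(3)]
  if nm=="wrist": save(p,"w3.png")
  Z=X[...,2]; ok=p["depth"]>0
  a=np.radians(7.8); dx=X[...,0]-.6; dy=X[...,1]-.01; U=np.cos(a)*dx+np.sin(a)*dy; W=-np.sin(a)*dx+np.cos(a)*dy
  # cylinder crest along slope: fit circle r=25 to points of filter a
  m=ok&(abs(W)<.022)&(U>-.035)&(U<.013)&(Z>.058)&(Z<.085)
  from scipy.optimize import least_squares
  r=least_squares(lambda c:np.hypot(U[m]-c[0],Z[m]-c[1])-.0245,[0,.052],loss="soft_l1",f_scale=.002)
  e=ok&(abs(W)<.045)&(U>-.018)&(U<.012)&(Z>.066)&(Z<.085); w=W[e]
  lo,hi=np.percentile(w,[1,99])
  uc=r.x[0]; wc=(lo+hi)/2
  print(nm,m.sum(),"u,z",np.round(r.x,4),"w",np.round([lo,hi],4),"xy",np.round([.6+np.cos(a)*uc-np.sin(a)*wc,.01+np.sin(a)*uc+np.cos(a)*wc],4))
  for b in boxes_of("filter_a_center",p)[:3]: print("  ",np.round(b["position"],4),round(b["conf"],2))
E
python3 f.py
```

```text
now [0.5745 0.0108 0.2264] yaw 8.23 t 16.275 w 1.0
[0.139, 0.025, 1.0] spin 0.014 rows 4
[0.015, 0.003, 0.109] spin -0.0 rows 2
wrist 1801 u,z [-0.0044  0.0513] w [-0.0263  0.0288] xy [0.5954 0.0106]
   [0.5997 0.0143 0.0745] 0.86
top 0 u,z [0.    0.052] w [-0.0278 -0.0238] xy [ 0.6035 -0.0156]
scene 260 u,z [-0.003   0.0522] w [-0.028   0.0278] xy [0.597  0.0095]
   [0.6004 0.007  0.0724] 0.92
```

View pics/w3.png

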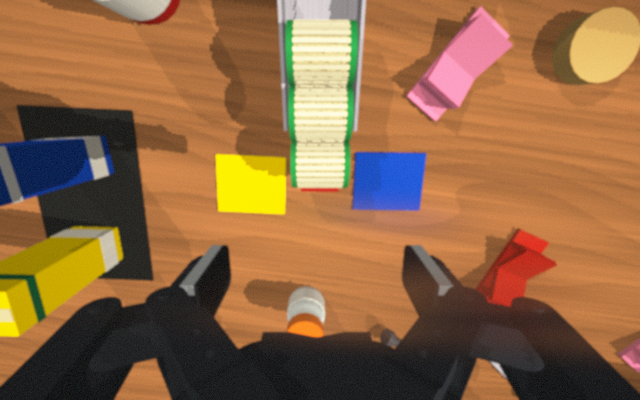

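The wrist view shows both cartons upright on the mat, both pads empty (yellow (250,184), blue (388,181)), and filter a at (320,165).

```bash
python3 plan.py .5965 .01 .060 7.8; python3 - <<'E'
from h import *
p=camera("wrist"); X=cloud(p); hsv=cv2.cvtColor(p["img"],cv2.COLOR_RGB2HSV); H,S,V=[hsv[...,i].astype(int) for i in range(3)]
yel=(H>20)&(H<35)&(S>120)&(V>90); blu=(H>105)&(H<130)&(S>120)
red=((H<8)|(H>172))&(S>150)
for n,m,c in(("y",yel,(.549,.088)),("b",blu,(.577,-.077))):
  m=m&(np.hypot(X[...,0]-c[0],X[...,1]-c[1])<.075)&(abs(X[...,2])<.02)
  print(n,rect(X[m]), np.round(X[m].mean(0),4))
E
```

```text
now [0.5747 0.0099 0.2263] yaw 7.94 t 16.575 w 0.997
[0.13, 0.017, 1.0] spin 0.005 rows 4
[0.014, 0.002, 0.109] spin -0.0 rows 2
y (array([559.7,  87.2]), array([96.7, 93.9]), 8.2) [0.5511 0.0881 0.0024]
b (array([577.7, -75.9]), array([69.5, 82.7]), 7.4) [ 0.5786 -0.0756  0.0024]
```

Request:
{"op": "carry_out", "data": {
  "deltas": [
    [0.144,0.02,0,0,1],
    [0.144,0.026,0.25,0,1],
    [0.144,0.026,0.5,0,1],
    [0.144,0.026,0.7,0,1],
    [0.144,0.026,0.7,0,1],
    [0.144,0.026,0.7,0,1]
  ]
}}

```text
clock: 17.38
position: [0.5973, 0.0091, 0.1227]
ee_rot: [0.998, 0.069, 0.001, 0.0]
ft_force: [0.2, -0.3, 0.7]
grip_width: 0.998
grasp_force: 0.0
```

```bash
python3 plan.py .5965 .01 .060 7.8;python3 - <<'E'
from h import *
p=camera("wrist"); save(p,"w4.png")
E
```

```text
now [0.5973 0.0091 0.1227] yaw 7.89 t 17.375 w 0.998
[-0.005, -0.007, 0.418] spin 0.003 rows 3
```

View pics/w4.png

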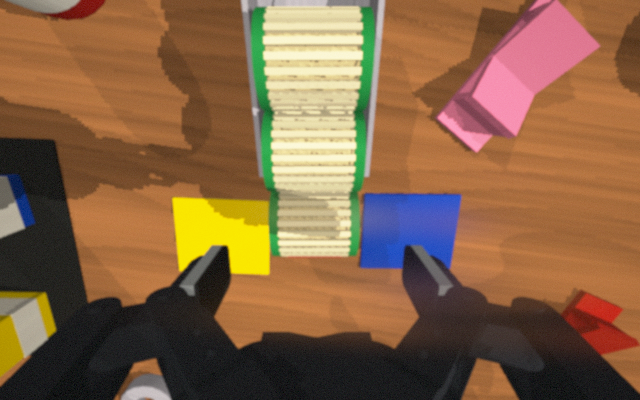

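The fingers straddle filter a symmetrically at (315,225), so I'll go down and pinch it.

Request:
{"op": "carry_out", "data": {
  "deltas": [
    [-0.005,0,0.2,0,1],
    [-0.005,-0.005,0.35,0,1],
    [-0.005,-0.005,0.418,0,1],
    [-0.005,-0.005,0.418,0,1],
    [-0.005,-0.005,0.418,0,-1],
    [-0.005,-0.005,0.418,0,-1],
    [-0.005,-0.005,0.418,0,-1],
    [-0.005,-0.005,0.418,0,-1],
    [-0.005,-0.005,0.418,0,-1]
  ],
  "force": 40
}}

```text
clock: 18.55
position: [0.5965, 0.0096, 0.0599]
ee_rot: [0.998, 0.069, 0.001, 0.0]
ft_force: [-1.6, -0.8, 7.0]
grip_width: 0.656
grasp_force: 41.7
```

Request:
{"op": "carry_out", "data": {
  "deltas": [
    [0,0,-0.35,0,-1],
    [0,0,-0.7,0,-1],
    [0,0,-0.95,0,-1],
    [0,0,-1,0,-1],
    [0,0,-1,0,-1]
  ]
}}

```text
clock: 19.18
position: [0.5957, 0.0095, 0.2084]
ee_rot: [0.998, 0.069, 0.0, 0.0]
ft_force: [-0.4, 0.3, -2.1]
grip_width: 0.648
grasp_force: 45.5
```

```bash
python3 plan.py .483 -.260 .21 -15 40; python3 - <<'E'
from h import *
o=manip.get_obs();print(o["grip_width"],o["grasp_force"])
p=camera("scene");cv2.imwrite("pics/c5.png",cv2.resize(p["img"][130:330,220:480],None,fx=3,fy=3)[...,::-1])
E
```

```text
now [0.5957 0.0095 0.2084] yaw 7.88 t 19.175 w 0.648
[-0.591, 1.0, -0.006] spin 0.763 rows 6
[-0.105, 0.779, -0.004] spin -0.0 rows 4
0.6481486834612299 45.46393096446991
```

View pics/c5.png

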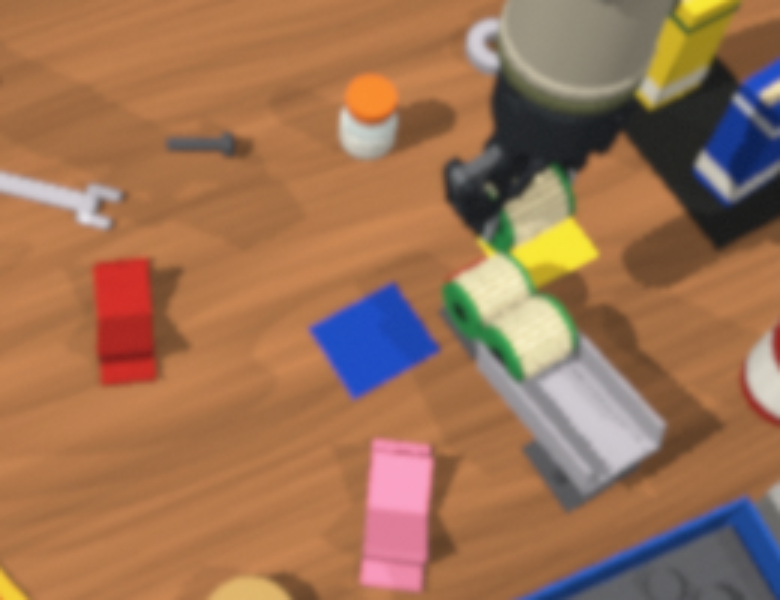

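Filter a is in the gripper at (535,205). The next filters have rolled down to the stop, and the empty cradle is at (125,320).

Request:
{"op": "carry_out", "data": {
  "deltas": [
    [-0.1,0.2,0,0.15,-1],
    [-0.25,0.4,0,0.4,-1],
    [-0.42,0.7,0,0.7,-1],
    [-0.55,0.9,0,0.763,-1],
    [-0.591,1,0,0.763,-1],
    [-0.591,1,0,0.763,-1]
  ]
}}

```text
clock: 19.98
position: [0.5283, -0.1515, 0.2077]
ee_rot: [0.991, -0.131, -0.001, -0.0]
ft_force: [0.6, 0.9, -0.6]
grip_width: 0.65
grasp_force: 45.5
```

```bash
python3 plan.py .483 -.260 .16 -15 40; python3 - <<'E'
from h import *
for n in("wrist","top","scene"):
  p=camera(n); X=cloud(p); hsv=cv2.cvtColor(p["img"],cv2.COLOR_RGB2HSV); H,S,V=[hsv[...,i].astype(int) for i in range(3)]
  m=((H<8)|(H>172))&(S>150)&(p["depth"]>0)&(np.hypot(X[...,0]-.483,X[...,1]+.26)<.08)&(X[...,2]<.05)
  if n=="wrist": save(p,"w6.png")
  if m.sum()>50:
    P=X[m]; print(n,m.sum(),"all",rect(P[P[:,2]>.003]),"crests",rect(P[P[:,2]>.024]))
E
```

```text
now [ 0.5283 -0.1515  0.2077] yaw -15.03 t 19.975 w 0.65
[-0.104, 0.777, 0.318] spin -0.001 rows 5
wrist 4090 all (array([ 482.4, -258.7]), array([ 44.2, 109.8]), 73.8) crests (array([ 482.9, -258.7]), array([43.9, 78. ]), 74.2)
top 610 all (array([ 480.9, -263.2]), array([ 42.4, 110.5]), 76.3) crests (array([ 481.4, -261.5]), array([41.7, 78.9]), 74.1)
scene 794 all (array([ 484.7, -259.4]), array([ 44.4, 110.9]), 74.0) crests (array([ 485.3, -259.6]), array([43.4, 77.2]), 74.3)
```

View pics/w6.png

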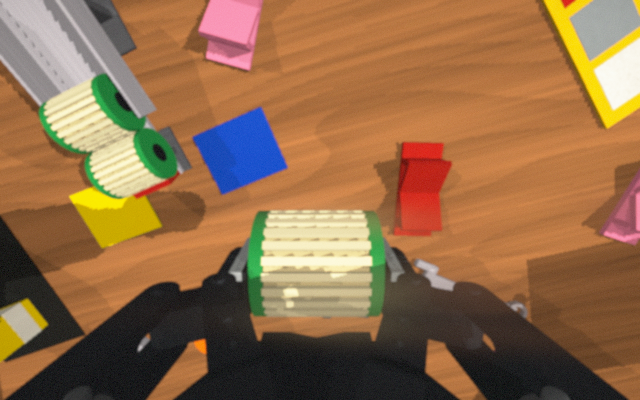

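The wrist view shows the filter held level at (315,262), the red cradle at (420,188), and the next filter at the stop (130,165). The cradle fits agree on centre (483,-259) mm and groove angle 74°.

Request:
{"op": "carry_out", "data": {
  "deltas": [
    [-0.02,0.15,0,0.03,-1],
    [-0.06,0.4,0,0.03,-1],
    [-0.09,0.65,0.1,0.03,-1],
    [-0.108,0.772,0.3,0.03,-1],
    [-0.108,0.772,0.55,0.03,-1],
    [-0.108,0.772,0.7,0.03,-1],
    [-0.108,0.772,0.7,0.03,-1]
  ]
}}

```text
clock: 21.0
position: [0.4817, -0.2586, 0.1021]
ee_rot: [0.99, -0.138, -0.002, -0.001]
ft_force: [-1.0, 0.2, -0.9]
grip_width: 0.649
grasp_force: 45.5
```

```bash
python3 plan.py .4828 -.2592 .0495 -15.9 40
```

```text
now [ 0.4817 -0.2586  0.1021] yaw -15.91 t 21.0 w 0.649
[0.008, 0.002, 0.351] spin -0.0 rows 3
```

Request:
{"op": "carry_out", "data": {
  "deltas": [
    [0.006,0.002,0.1,0,-1],
    [0.006,0.002,0.2,0,-1],
    [0.006,0.002,0.28,0,-1],
    [0.006,0.002,0.32,0,-1],
    [0.006,0.002,0.345,0,-1],
    [0.006,0.002,0.345,0,-1],
    [0.006,0.002,0.345,0,-1]
  ]
}}

```text
clock: 21.88
position: [0.484, -0.2595, 0.0523]
ee_rot: [0.99, -0.138, 0.0, 0.0]
ft_force: [0.6, 0.3, -0.7]
grip_width: 0.653
grasp_force: 45.5
```

```bash
python3 plan.py .4828 -.2592 .0495 -15.9 40; python3 -c "
from h import *
print(manip.get_obs()['ft_force'])"
```

```text
now [ 0.484  -0.2595  0.0523] yaw -15.91 t 21.875 w 0.653
[-0.008, 0.0, 0.018] spin -0.0 rows 2
[ 0.56447342  0.3323497  -0.74920129]
```

Request:
{"op": "carry_out", "data": {
  "deltas": [
    [-0.004,0,0.012,0,-1],
    [-0.004,0,0.02,0,-1],
    [-0.004,0,0.02,0,-1]
  ]
}}

```text
clock: 22.25
position: [0.4831, -0.2592, 0.0492]
ee_rot: [0.99, -0.138, 0.0, 0.0]
ft_force: [-2.5, 1.1, 3.4]
grip_width: 0.649
grasp_force: 46.1
```

Request:
{"op": "carry_out", "data": {
  "deltas": [
    [0,0,0,0,0.5],
    [0,0,0,0,1],
    [0,0,0,0,1],
    [0,0,-0.1,0,1],
    [0,0,-0.4,0,1],
    [0,0,-0.8,0,1],
    [0,0,-1,0,1],
    [0,0,-1,0,1]
  ]
}}

```text
clock: 23.25
position: [0.4845, -0.2597, 0.2027]
ee_rot: [0.99, -0.138, 0.003, 0.001]
ft_force: [0.0, 0.7, -0.5]
grip_width: 0.996
grasp_force: 0.0
```

```bash
python3 plan.py .447 .2765 .23 97.8;python3 - <<'E'
from h import *
p=camera("scene");cv2.imwrite("pics/c7.png",cv2.resize(p["img"][130:330,220:480],None,fx=3,fy=3)[...,::-1])
for n in("scene","top"):
  p=camera(n);X=cloud(p); m=(p["depth"]>0)&(np.hypot(X[...,0]-.483,X[...,1]+.259)<.045)&(X[...,2]>.045)&(X[...,2]<.075)
  print(n,m.sum(),rect(X[m]) if m.sum()>20 else "", np.percentile(X[m][:,2],98) if m.sum()>20 else "")
  for b in boxes_of("filter_a_center",p): print(np.round(b["position"],3),b["conf"])
E
```

```text
now [ 0.4845 -0.2597  0.2027] yaw -15.9 t 23.25 w 0.996
[-0.362, -1.0, -0.054] spin -1.0 rows 4
[0.178, -1.0, -0.052] spin -1.0 rows 4
[0.842, -1.0, -0.066] spin -1.0 rows 5
[0.185, -0.067, -0.01] spin -0.79 rows 4
scene 464 (array([ 486.4, -259.9]), array([56.5, 48.3]), 75.2) 0.06780022224407105
[ 0.489 -0.257  0.063] 0.93
top 47 (array([ 488.1, -235.1]), array([ 5.7, 44.4]), 73.7) 0.06862870884140217
[ 0.482 -0.233  0.058] 0.63
[0.714 0.022 0.051] 0.6
```

View pics/c7.png

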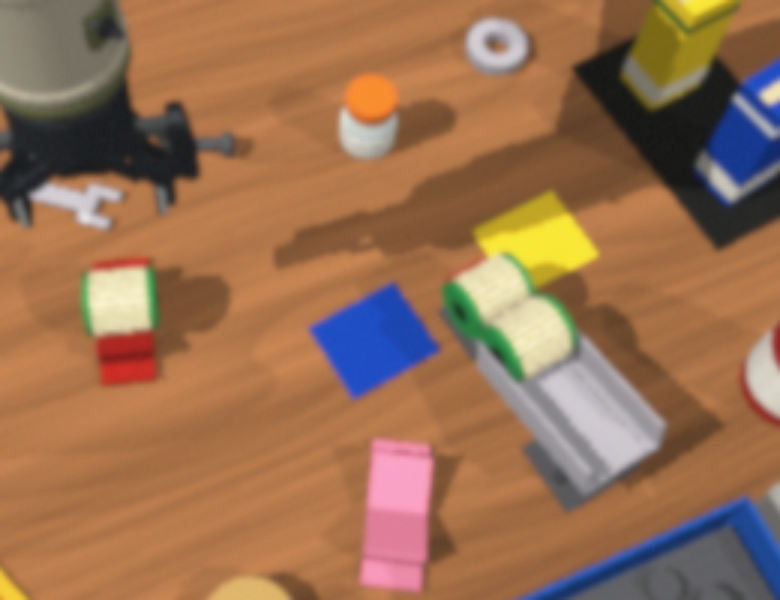

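The filter lies lengthwise in the red cradle at (120,300), ends evenly proud. Filter b is at the stop. Next are the cartons.

Request:
{"op": "carry_out", "data": {
  "deltas": [
    [-0.362,-1,0,-1,1],
    [-0.362,-1,0,-1,1],
    [-0.362,-1,0,-1,1],
    [-0.362,-1,0,-1,1],
    [-0.362,-1,0,-1,1]
  ]
}}

```text
clock: 24.12
position: [0.4718, -0.1009, 0.1984]
ee_rot: [0.993, 0.122, -0.0, 0.0]
ft_force: [-0.7, -0.1, 0.3]
grip_width: 1.002
grasp_force: 0.0
```

Request:
{"op": "carry_out", "data": {
  "deltas": [
    [0.178,-1,-0.16,-1,1],
    [0.178,-1,-0.16,-1,1],
    [0.178,-1,-0.16,-1,1],
    [0.178,-1,-0.16,-1,1],
    [0.178,-1,-0.16,-1,1]
  ]
}}

```text
clock: 24.75
position: [0.4616, 0.0501, 0.2224]
ee_rot: [0.928, 0.373, -0.0, -0.0]
ft_force: [0.4, -0.7, 0.3]
grip_width: 0.999
grasp_force: 0.0
```

```bash
python3 plan.py .447 .2765 .23 97.8;cat > pads.py <<'E'
from h import *
for n in("wrist","top","scene"):
  p=camera(n); X=cloud(p); hsv=cv2.cvtColor(p["img"],cv2.COLOR_RGB2HSV); H,S,V=[hsv[...,i].astype(int) for i in range(3)]
  f,cx,cy=K(p); R=np.array(p["R"]); C=-R.T@p["t"]
  # intersect rays with pad top plane z=3 mm (depth noise removed)
  v,u=np.mgrid[0:400,0:640]; d=np.stack([(u-cx)/f,(v-cy)/f,np.ones_like(u,float)],-1)@R
  G=C+d*((.003-C[2])/d[...,2])[...,None]
  for nm,lo,hi,c in(("y",22,34,(.55,.088)),("b",105,130,(.577,-.077))):
    m=(H>lo)&(H<hi)&(S>(190 if nm=="y" else 120))&(V>70)&(np.hypot(G[...,0]-c[0],G[...,1]-c[1])<.066)&(abs(X[...,2])<.012)&(p["depth"]>0)
    k,l,st,_=cv2.connectedComponentsWithStats(m.astype(np.uint8),connectivity=4)
    if k>1:
      P=G[l==1+np.argmax(st[1:,4])]; print(n,nm,len(P),rect(P))
E
python3 pads.py
```

```text
now [0.4616 0.0501 0.2224] yaw 43.82 t 24.75 w 0.999
[0.843, -1.0, -0.044] spin -1.0 rows 5
[0.192, -0.07, -0.007] spin -0.799 rows 4
wrist y 5224 (array([549.2,  88.7]), array([71.7, 84.1]), 5.5)
wrist b 3691 (array([576.5, -75. ]), array([70.1, 82.5]), 7.5)
top b 887 (array([575.8, -77.5]), array([70.3, 82.9]), 7.3)
scene y 635 (array([551. ,  87.7]), array([69.7, 82.8]), 4.7)
scene b 857 (array([578.5, -77.1]), array([69.1, 81.2]), 7.7)
```

```bash
cat > tops.py <<'E'
import sys; from h import *
cs={"Y":tuple(map(float,sys.argv[1:3])),"B":tuple(map(float,sys.argv[3:5]))}
for n in("wrist","top","scene"):
  p=camera(n); X=cloud(p)
  for k,c in cs.items():
    m=(p["depth"]>0)&(np.hypot(X[...,0]-c[0],X[...,1]-c[1])<.05)&(X[...,2]>.136)&(X[...,2]<.151)
    if m.sum()>150: print(n,k,m.sum(),rect(X[m]))
E
python3 tops.py .4475 .275 .558 .283; python3 plan.py .5575 .283 .23 97.8
```

```text
wrist Y 2459 (array([435.2, 256.6]), array([26. , 48.1]), 46.0)
top Y 523 (array([444.6, 273.5]), array([44.2, 57.5]), 7.8)
top B 375 (array([554.9, 287.5]), array([45.4, 43.5]), 11.1)
scene Y 361 (array([448.7, 274.7]), array([45.6, 58.9]), 6.4)
scene B 409 (array([559.6, 280.7]), array([44.7, 57.8]), 10.3)
now [0.4614 0.0512 0.2227] yaw 43.99 t 25.05 w 1.005
[1.0, -0.435, -0.032] spin -1.0 rows 4
[0.579, 0.066, -0.017] spin -0.794 rows 4
```

Request:
{"op": "carry_out", "data": {
  "deltas": [
    [0.77,-0.6,-0.2,-1,1],
    [0.77,-0.6,-0.3,-1,1],
    [0.77,-0.6,-0.3,-1,1],
    [0.77,-0.6,-0.3,-1,1],
    [0.77,-0.6,-0.3,-1,1]
  ]
}}

```text
clock: 25.68
position: [0.4817, 0.1957, 0.2672]
ee_rot: [0.799, 0.601, -0.001, 0.0]
ft_force: [0.5, 0.6, -0.4]
grip_width: 1.001
grasp_force: 0.0
```

```bash
python3 plan.py .55 .2 .27 99
```

```text
now [0.4817 0.1957 0.2672] yaw 73.9 t 25.675 w 1.001
[0.154, 0.429, -0.018] spin -0.837 rows 4
```

Request:
{"op": "carry_out", "data": {
  "deltas": [
    [0.154,0.43,0,-0.837,1],
    [0.154,0.43,0,-0.837,1],
    [0.154,0.43,0,-0.837,1],
    [0.154,0.43,0,-0.837,1],
    [0.154,0.43,0,-0.837,1]
  ]
}}

```text
clock: 26.3
position: [0.55, 0.2005, 0.2677]
ee_rot: [0.649, 0.76, -0.0, 0.0]
ft_force: [0.1, 0.6, 1.1]
grip_width: 1.002
grasp_force: 0.0
```

```bash
python3 - <<'E'
from h import *
p=camera("wrist"); save(p,"w8.png")
E
python3 tops.py .4475 .275 .558 .283; python3 plan.py .558 .282 .26 100
```

```text
wrist Y 4282 (array([446.6, 275.6]), array([44.7, 56.3]), 6.9)
wrist B 3986 (array([558. , 282.8]), array([44.2, 56.4]), 10.4)
scene Y 319 (array([448.3, 274.3]), array([45.3, 58.6]), 7.8)
scene B 373 (array([560. , 280.4]), array([44.6, 58.8]), 11.3)
now [0.55   0.2013 0.268 ] yaw 99.15 t 26.5 w 1.001
[0.523, 0.138, 0.053] spin -0.028 rows 3
```

View pics/w8.png

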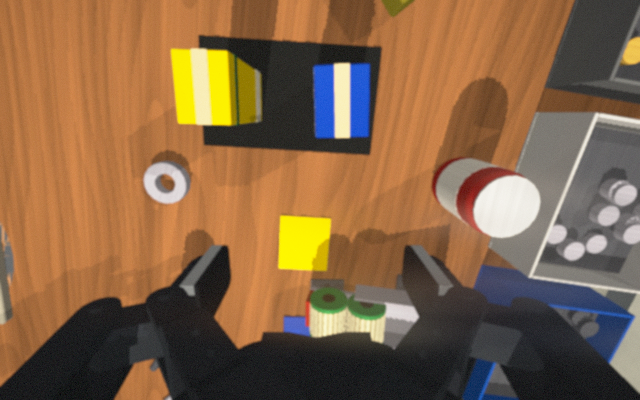

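The wrist view shows both cartons upright on the mat: yellow (200,87) and blue (342,100). The blue one is turned about 10.4°, so I'll grip it at that angle.

Request:
{"op": "carry_out", "data": {
  "deltas": [
    [0.3,0.08,0,-0.045,1],
    [0.528,0.141,0.05,-0.045,1],
    [0.528,0.141,0.4,-0.045,1],
    [0.528,0.141,0.75,-0.045,1],
    [0.528,0.141,0.983,-0.045,1],
    [0.528,0.141,0.983,-0.045,1],
    [0.528,0.141,0.983,-0.045,1]
  ]
}}

```text
clock: 27.38
position: [0.5589, 0.2837, 0.1222]
ee_rot: [0.639, 0.769, 0.001, 0.0]
ft_force: [0.5, 0.5, 1.0]
grip_width: 0.999
grasp_force: 0.0
```

```bash
python3 plan.py .5585 .282 .1195 100.4
```

```text
now [0.5589 0.2837 0.1222] yaw 100.55 t 27.375 w 0.999
[-0.011, -0.005, 0.018] spin 0.005 rows 2
```

Request:
{"op": "carry_out", "data": {
  "deltas": [
    [-0.008,-0.003,0.01,0,1],
    [-0.008,-0.003,0.01,0,-1],
    [-0.008,-0.003,0.01,0,-1],
    [-0.008,-0.003,0.01,0,-1],
    [-0.008,-0.003,0.01,0,-1],
    [-0.008,-0.003,0.01,0,-1],
    [-0.008,-0.003,0.01,0,-1]
  ],
  "force": 50
}}

```text
clock: 28.25
position: [0.5582, 0.282, 0.1194]
ee_rot: [0.639, 0.769, 0.0, 0.0]
ft_force: [-1.1, -0.8, 4.6]
grip_width: 0.511
grasp_force: 51.8
```

Request:
{"op": "carry_out", "data": {
  "deltas": [
    [0,0,-0.15,0,-1],
    [0,0,-0.45,0,-1],
    [0,0,-0.75,0,-1],
    [0,0,-0.95,0,-1],
    [0,0,-0.95,0,-1]
  ]
}}

```text
clock: 28.88
position: [0.5586, 0.2827, 0.2648]
ee_rot: [0.639, 0.769, 0.002, 0.001]
ft_force: [-0.4, -0.6, -3.5]
grip_width: 0.51
grasp_force: 51.8
```

```bash
python3 plan.py .577 -.0755 .264 97.5 40
```

```text
now [0.5586 0.2827 0.2648] yaw 100.57 t 28.875 w 0.51
[-1.0, -0.134, 0.002] spin 0.102 rows 5
[-1.0, -0.08, 0.002] spin -0.0 rows 5
[-0.378, -0.03, 0.001] spin -0.0 rows 3
```

Request:
{"op": "carry_out", "data": {
  "deltas": [
    [-0.15,-0.02,0,0.05,-1],
    [-0.4,-0.054,0,0.102,-1],
    [-0.7,-0.094,0,0.102,-1],
    [-0.9,-0.12,0,0.102,-1],
    [-1,-0.134,0,0.102,-1],
    [-1,-0.134,0,0.102,-1]
  ]
}}

```text
clock: 29.62
position: [0.5656, 0.1301, 0.261]
ee_rot: [0.66, 0.751, -0.0, -0.0]
ft_force: [0.0, 0.1, -2.0]
grip_width: 0.51
grasp_force: 51.6
```

Request:
{"op": "carry_out", "data": {
  "deltas": [
    [-0.15,-0.012,0,0,-1],
    [-0.4,-0.032,0,0,-1],
    [-0.7,-0.056,0,0,-1],
    [-0.9,-0.072,0,0,-1],
    [-1,-0.08,0,0,-1],
    [-1,-0.08,0,0,-1]
  ]
}}

```text
clock: 30.38
position: [0.5735, -0.0188, 0.2613]
ee_rot: [0.659, 0.752, 0.0, -0.0]
ft_force: [0.1, -0.6, -1.8]
grip_width: 0.51
grasp_force: 51.6
```

```bash
python3 plan.py .577 -.0765 .12 97.5 40
```

```text
now [ 0.5735 -0.0188  0.2613] yaw 97.52 t 30.375 w 0.51
[-0.384, -0.027, 0.942] spin 0.001 rows 5
```

Lower to 4 cm above first, then check its alignment.

Request:
{"op": "carry_out", "data": {
  "deltas": [
    [-0.15,-0.01,0,0,-1],
    [-0.384,-0.027,0,0,-1],
    [-0.384,-0.027,0.1,0,-1],
    [-0.384,-0.027,0.4,0,-1],
    [-0.384,-0.027,0.7,0,-1],
    [-0.384,-0.027,0.82,0,-1],
    [-0.384,-0.027,0.82,0,-1],
    [-0.384,-0.027,0.82,0,-1]
  ]
}}

```text
clock: 31.38
position: [0.5781, -0.0766, 0.1403]
ee_rot: [0.659, 0.752, 0.001, 0.001]
ft_force: [0.4, 0.3, -1.9]
grip_width: 0.511
grasp_force: 51.6
```

```bash
python3 plan.py .577 -.0765 .12 97.5 40
```

```text
now [ 0.5781 -0.0766  0.1403] yaw 97.53 t 31.375 w 0.511
[0.002, -0.007, 0.135] spin 0.001 rows 2
```

Request:
{"op": "carry_out", "data": {
  "deltas": [
    [0,-0.005,0.06,0,-1],
    [0,-0.005,0.11,0,-1],
    [0,-0.005,0.135,0,-1],
    [0,-0.005,0.137,0,-1],
    [0,-0.005,0.137,0,-1]
  ]
}}

```text
clock: 32.0
position: [0.5761, -0.0775, 0.1194]
ee_rot: [0.659, 0.752, -0.001, 0.0]
ft_force: [-8.4, -0.6, 16.6]
grip_width: 0.507
grasp_force: 53.8
```

Request:
{"op": "carry_out", "data": {
  "deltas": [
    [0,0,0,0,0.3],
    [0,0,0,0,1],
    [0,0,0,0,1],
    [0,0,0,0,1],
    [0,0,-0.3,0,1],
    [0,0,-0.7,0,1],
    [-0.3,0,-0.9,0,1],
    [-0.5,0,-0.9,0,1],
    [-0.5,0,-0.9,0,1]
  ]
}}

```text
clock: 33.12
position: [0.5858, -0.1549, 0.2526]
ee_rot: [0.661, 0.75, -0.0, 0.0]
ft_force: [0.9, -1.1, 0.1]
grip_width: 1.005
grasp_force: 0.0
```

```bash
python3 tops.py .4475 .275 .577 -.077; python3 pads.py; python3 plan.py .447 .2 .26 97.2 
```

```text
wrist B 4540 (array([576.1, -76.8]), array([44.1, 56.2]), 7.6)
top Y 531 (array([444.7, 273.3]), array([44.2, 56.9]), 7.5)
top B 411 (array([574. , -74.1]), array([44.9, 47.7]), 7.1)
scene Y 362 (array([447.9, 274.2]), array([46.3, 59.2]), 6.9)
scene B 273 (array([577.6, -77.5]), array([44.4, 57.1]), 8.8)
wrist b 27 (array([613.3, -88.2]), array([ 0. , 31.1]), 9.1)
top y 1 (array([539.9, 124.9]), array([0., 0.]), 0.0)
top b 173 (array([562.4, -47.8]), array([77.5, 39.2]), 43.3)
scene y 629 (array([550.9,  88. ]), array([69.9, 81.9]), 5.0)
scene b 311 (array([579.3, -76.5]), array([67.9, 81.1]), 7.0)
now [ 0.586  -0.1505  0.2528] yaw 97.59 t 33.425 w 1.003
[1.0, -0.25, -0.02] spin 0.013 rows 4
[1.0, -0.257, -0.02] spin -0.0 rows 4
[0.436, -0.112, -0.009] spin -0.0 rows 3
```

The blue carton is within 1 mm and 0.2° of its pad. Now the yellow one.

Request:
{"op": "carry_out", "data": {
  "deltas": [
    [0.978,-0.183,0,0,1],
    [0.978,-0.183,0,0,1],
    [0.978,-0.183,0,0,1],
    [0.978,-0.183,0,0,1]
  ]
}}

```text
clock: 33.92
position: [0.5393, -0.0077, 0.2533]
ee_rot: [0.658, 0.753, 0.0, 0.0]
ft_force: [-0.5, -0.1, -1.0]
grip_width: 1.002
grasp_force: 0.0
```

Request:
{"op": "carry_out", "data": {
  "deltas": [
    [0.978,-0.183,0,0,1],
    [0.978,-0.183,0,0,1],
    [0.978,-0.183,0,0,1],
    [0.978,-0.183,0,0,1]
  ]
}}

```text
clock: 34.42
position: [0.4933, 0.1328, 0.253]
ee_rot: [0.659, 0.752, 0.0, 0.0]
ft_force: [0.2, -0.6, -0.7]
grip_width: 0.999
grasp_force: 0.0
```

Request:
{"op": "carry_out", "data": {
  "deltas": [
    [0.6,-0.11,0,0.01,1],
    [0.978,-0.183,0,0.01,1],
    [0.978,-0.183,0.3,0.01,1],
    [0.978,-0.183,0.6,0.01,1],
    [0.978,-0.183,0.8,0.01,1],
    [0.978,-0.183,0.8,0.01,1]
  ]
}}

```text
clock: 35.17
position: [0.4472, 0.2714, 0.1307]
ee_rot: [0.662, 0.749, -0.002, -0.001]
ft_force: [-0.0, -0.3, 0.3]
grip_width: 0.999
grasp_force: 0.0
```

```bash
python3 plan.py .447 .275 .1195 97.2
```

```text
now [0.4472 0.2714 0.1307] yaw 97.05 t 35.175 w 0.999
[0.024, 0.002, 0.075] spin -0.005 rows 2
```

Request:
{"op": "carry_out", "data": {
  "deltas": [
    [0.022,0,0.075,0,1],
    [0.022,0,0.075,0,1],
    [0.022,0,0.075,0,-1],
    [0.022,0,0.075,0,-1],
    [0.022,0,0.075,0,-1],
    [0.022,0,0.075,0,-1],
    [0.022,0,0.075,0,-1],
    [0.022,0,0.075,0,-1]
  ]
}}

```text
clock: 36.17
position: [0.4467, 0.2773, 0.1222]
ee_rot: [0.661, 0.75, 0.0, 0.0]
ft_force: [-2.0, -0.6, 5.9]
grip_width: 0.508
grasp_force: 51.2
```

```bash
python3 plan.py .5497 .0883 .175 95.4
```

```text
now [0.4467 0.2773 0.1222] yaw 97.2 t 36.175 w 0.508
[-1.0, 0.392, -0.264] spin 0.06 rows 4
[-0.332, 0.142, -0.089] spin -0.0 rows 2
```

Request:
{"op": "carry_out", "data": {
  "deltas": [
    [0,0,-0.15,0,-1],
    [0,0,-0.4,0,-1],
    [-0.15,0.06,-0.45,0.03,-1],
    [-0.4,0.157,-0.45,0.06,-1],
    [-0.7,0.275,-0.45,0.06,-1],
    [-0.9,0.353,-0.45,0.06,-1],
    [-1,0.392,-0.45,0.06,-1],
    [-1,0.392,-0.45,0.06,-1]
  ]
}}

```text
clock: 37.17
position: [0.5236, 0.1354, 0.1888]
ee_rot: [0.673, 0.739, -0.0, -0.0]
ft_force: [0.9, 0.4, -2.4]
grip_width: 0.509
grasp_force: 51.9
```

```bash
python3 plan.py .5497 .0888 .140 95.4
```

```text
now [0.5236 0.1354 0.1888] yaw 95.33 t 37.175 w 0.509
[-0.326, 0.144, 0.325] spin -0.002 rows 3
```

Request:
{"op": "carry_out", "data": {
  "deltas": [
    [-0.15,0.066,0,0,-1],
    [-0.326,0.144,0,0,-1],
    [-0.326,0.144,0.15,0,-1],
    [-0.326,0.144,0.325,0,-1],
    [-0.326,0.144,0.325,0,-1],
    [-0.326,0.144,0.325,0,-1]
  ]
}}

```text
clock: 37.92
position: [0.5498, 0.0905, 0.1414]
ee_rot: [0.672, 0.74, 0.001, 0.0]
ft_force: [0.8, -0.7, -2.0]
grip_width: 0.51
grasp_force: 51.8
```

```bash
python3 plan.py .5497 .0888 .121 95.4
```

```text
now [0.5498 0.0905 0.1414] yaw 95.49 t 37.925 w 0.51
[-0.011, -0.002, 0.136] spin 0.003 rows 2
```

Request:
{"op": "carry_out", "data": {
  "deltas": [
    [-0.008,0,0.06,0,-1],
    [-0.008,0,0.11,0,-1],
    [-0.008,0,0.128,0,-1],
    [-0.008,0,0.128,0,-1],
    [-0.008,0,0.128,0,-1]
  ]
}}

```text
clock: 38.55
position: [0.5498, 0.0878, 0.1222]
ee_rot: [0.673, 0.74, -0.0, 0.0]
ft_force: [-7.2, -2.0, 11.8]
grip_width: 0.508
grasp_force: 53.7
```

Request:
{"op": "carry_out", "data": {
  "deltas": [
    [0,0,0,0,0.3],
    [0,0,0,0,1],
    [0,0,0,0,1],
    [0,0,0,0,1],
    [0,0,-0.3,0,1],
    [0,0,-0.7,0,1],
    [-0.3,0.4,-0.9,0,1],
    [-0.5,0,-0.9,0,1],
    [-0.5,0,-0.9,0,1]
  ]
}}

```text
clock: 39.67
position: [0.556, 0.0088, 0.2554]
ee_rot: [0.675, 0.737, -0.001, -0.0]
ft_force: [0.1, 0.4, 0.2]
grip_width: 1.0
grasp_force: 0.0
```

```bash
python3 tops.py .5497 .0885 .577 -.077; python3 pads.py; python3 - <<'E'
from h import *
p=camera("wrist");save(p,"w9.png"); o=manip.get_obs(); print(o["position"],o["clock"])
E
```

```text
wrist Y 4406 (array([549.6,  86.3]), array([44. , 55.8]), 5.3)
wrist B 2648 (array([576. , -76.5]), array([44. , 57.1]), 7.7)
top B 503 (array([574.4, -78.2]), array([44.7, 55.6]), 7.8)
scene Y 163 (array([551.2,  84.8]), array([45.7, 57.8]), 5.6)
scene B 508 (array([577.2, -77.7]), array([45.3, 57.4]), 7.4)
wrist y 67 (array([584.2,  95.1]), array([ 1.2, 74.8]), 5.3)
wrist b 322 (array([548.6, -78.1]), array([13.6, 78. ]), 4.5)
top b 331 (array([575. , -77.7]), array([68.8, 81.7]), 7.3)
scene y 111 (array([578.6, 101.1]), array([14.5, 60.8]), 8.6)
scene b 314 (array([579.4, -76.5]), array([67.8, 81.4]), 6.7)
[0.55696593 0.0143406  0.25631294] 40.025
```

View pics/w9.png

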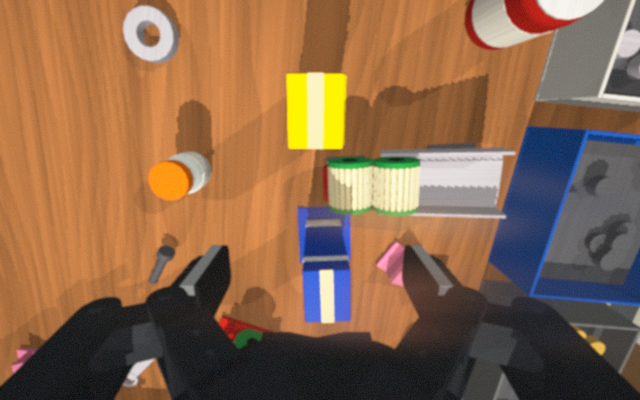

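Both cartons are upright, and the filter is in the cradle at (245,340). The yellow carton sits about 2.3 mm short in y, so I'll mend it with a small regrip.

```bash
python3 plan.py .5497 .0868 .1225 95.4
```

```text
now [0.557  0.0143 0.2563] yaw 95.51 t 40.025 w 1.003
[0.485, -0.002, 0.892] spin 0.004 rows 4
```

Request:
{"op": "carry_out", "data": {
  "deltas": [
    [0.3,0,0,0,1],
    [0.485,-0.002,0,0,1],
    [0.485,-0.002,0,0,1],
    [0.485,-0.002,0.3,0,1],
    [0.485,-0.002,0.6,0,1],
    [0.485,-0.002,0.88,0,1],
    [0.485,-0.002,0.88,0,1],
    [0.485,-0.002,0.88,0,1],
    [0.485,-0.002,0.88,0,-1],
    [0.485,-0.002,0.88,0,-1],
    [0.485,-0.002,0.88,0,-1],
    [0.485,-0.002,0.88,0,-1],
    [0.485,-0.002,0.88,0,-1],
    [0.485,-0.002,0.88,0,-1]
  ]
}}

```text
clock: 41.78
position: [0.5502, 0.0856, 0.1252]
ee_rot: [0.673, 0.74, 0.0, 0.001]
ft_force: [-1.7, 0.2, 6.9]
grip_width: 0.515
grasp_force: 50.5
```

Request:
{"op": "carry_out", "data": {
  "deltas": [
    [0,0,-0.04,0,-1],
    [0.008,0,-0.06,0,-1],
    [0.016,0,-0.06,0,-1],
    [0.016,0,-0.06,0,-1],
    [0.016,0,-0.03,0,-1],
    [0.016,0,-0.008,0,-1],
    [0.016,0,0,0,-1],
    [0.016,0,0,0,-1]
  ]
}}

```text
clock: 42.78
position: [0.5494, 0.088, 0.1252]
ee_rot: [0.673, 0.74, -0.0, 0.0]
ft_force: [-7.1, -1.8, 13.0]
grip_width: 0.507
grasp_force: 53.2
```

Request:
{"op": "carry_out", "data": {
  "deltas": [
    [0,0,0,0,0.3],
    [0,0,0,0,1],
    [0,0,0,0,1],
    [0,0,0,0,1],
    [0,0,-0.3,0,1],
    [0,0,-0.7,0,1],
    [-0.3,0,-0.9,0,1],
    [-0.5,0,-0.9,0,1],
    [-0.5,0,-0.9,0,1],
    [-0.5,0,-0.9,0,1]
  ]
}}

```text
clock: 44.02
position: [0.5564, 0.0142, 0.259]
ee_rot: [0.673, 0.74, 0.0, -0.0]
ft_force: [-0.2, 0.2, -0.0]
grip_width: 0.999
grasp_force: 0.0
```

```bash
python3 tops.py .5497 .0885 .577 -.077; python3 m.py | grep jar; python3 - <<'E'
from h import *
o=manip.get_obs(); print(o["position"],o["clock"])
p=camera("scene");cv2.imwrite("pics/c10.png",cv2.resize(p["img"][130:330,220:480],None,fx=3,fy=3)[...,::-1])
E
```

```text
wrist Y 4218 (array([549.1,  88.4]), array([44. , 56.3]), 5.4)
wrist B 2577 (array([575.9, -76.6]), array([43.7, 57.2]), 7.4)
top B 506 (array([573.9, -78.3]), array([44.3, 55.7]), 8.1)
scene Y 187 (array([550.7,  87.2]), array([44.8, 57.8]), 4.2)
scene B 512 (array([577.7, -77.7]), array([45.3, 56.8]), 7.3)
t jar 4628 (array([403.1, -17.8]), array([99.7, 75.1]), 14.8) z [0.64  0.658 0.67 ]
s jar 228 (array([399.9,  -2.3]), array([41.3, 42.8]), 67.2) z [0.059 0.07  0.073]
[0.55644753 0.01424946 0.25905026] 44.275
```

View pics/c10.png

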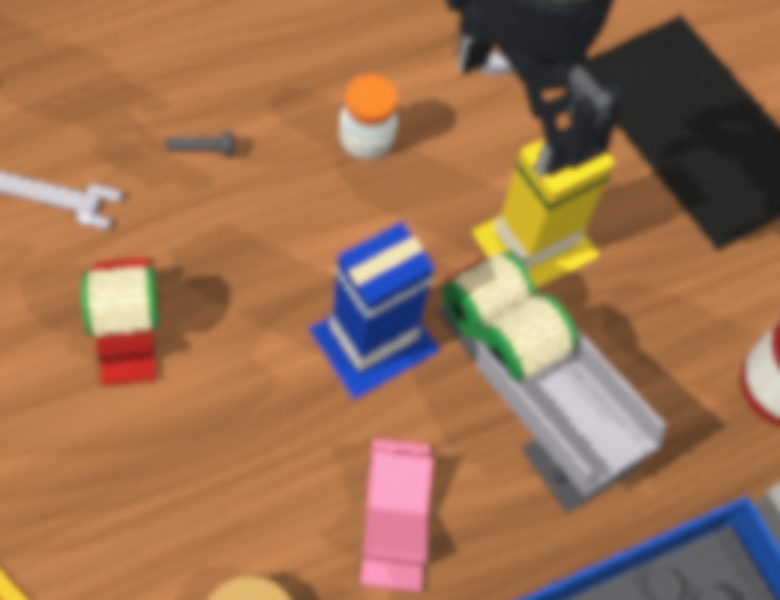

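The crop shows blue on blue (380,300), yellow on yellow (555,215), the filter in the red cradle (120,300), the next filter at the stop, and the jar undisturbed.

```bash
python3 -c "
from workcell import ticket
print(ticket.hand_in())"
```

```text
the job is handed in; nothing more can be done
None
```

The job is done and handed in at about 44 s: the filter lies lengthwise midway in the red cradle, the next one has rolled to the stop, both cartons stand on their own pads to within about 1 mm and 1° by the wrist camera, and the jar was not moved.

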